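# Square an antenna board on the rotary table and set it to 60 degrees

## Robot

A 6-joint arm with a two-finger parallel gripper is mounted at the origin on the work surface. World frame = base frame: x ahead of the robot, y to its left, z up, the work surface at z = 0. Lengths are in m, angles in rad, forces in N, time in s.
With the tool pointing down it reaches from about 0.3 to 0.875 m from the base axis. Payload 4.2 kg.
Tool frame: the origin (TCP) lies where the fingers leave the gripper's body, on its centre line; the fingertips stand 73 mm ahead of it and the grasp point (between the pads) lies 54 mm ahead of it; z points along the fingers, x is the direction in which the jaws open and shut, and the axes are right-handed (so a half turn about z gives the same grasp; the last joint's range is limited). The gripper opens to 85 mm and grips with 20 to 120 N. Pads are 22 mm wide; open, the fingers measure 114 mm over their backs; the gripper's body (76 mm by 85 mm) begins 54 mm behind the grasp point. The pads swing forward as they close: fully open they stand 13 mm farther back than shut.
Start: joints at [1.117, 0.32, 1.565, -0, 1.257, -0.02], TCP at [0.242, 0.522, 0.304] pointing down, gripper open.
Joint ranges: [-3.11, 3.11], [-0.84, 2.01], [0.21, 2.61], [-1.34, 4.49], [0.05, 2.63], [-2.56, 2.56]. Speed limits (rad/s): [2.57, 2.57, 3.14, 3.14, 3.14, 3.14].

## Interface

Orientations are given as a rotation vector (axis times angle).
In Python, from rig import bot gives the robot as it stands.
- The arm moves only by the tool carry_out, never from a script. Its arguments are lists of equal length, an entry for each row: "dp": the shift along the tool's x, y, z in cm, a list of three; "delta_rot": the turn, a rotation vector about the tool's x, y, z in degrees, a list of three; "hand": the closure, from 0 (fully open) to 1 (shut). In form: {"dp": [[dx, dy, dz], ...], "delta_rot": [[wx, wy, wz], ...], "hand": [hand, ...]}. A call has 1 to 8 rows; each row is the pose to reach, as a shift and turn from the pose commanded when the call began, along the tool's axes at that moment; what a row does not reach only later rows make up. A row lasts 1/12 s, in which the tool goes at most 41.7 mm and 7.16 degrees, less where a joint would pass 70% of its speed; a pose out of reach is approached as far as the arm can. A call with a gripper value outside its range is refused whole. The fingers move at their own pace and stop on an object; the grip force is fixed at half the most. Time passes only in rows, so rows that repeat a pose let the fingers close. It gives the time, the measured TCP pose, the force and the opening at its end, in the units of the state.
- bot.sense(): the state, without advancing time (a new reading comes with each control period).
- bot.snapshot(name): name is "scene" or "side" or "wrist"; returns the picture (480x640x3 uint8, red, green, blue); there is no depth.
- bot.camera_model(name): a dict with "fx", "fy", "cx", "cy" (pixels), "rvec" (rotation vector, rad) and "tvec" (3), from world to camera coordinates, as OpenCV has them; the wrist camera has in their place "T_tool_cam" (4x4, takes a point from camera to tool coordinates, whose origin is the TCP and whose axes are the tool frame's). Camera axes: x right, y down, z forward; pixel columns grow to the right and rows downward; lengths in m; the calibration is good to about 2 mm. A picture is of the moment at which its call begins: read the wrist's pose just before it. camera_model takes no time and is no camera call.
- bot.close_job(): hands the job in, once; it reports no verdict.
The state is a dict: "time": time; "qpos": joint angles; "joint_vel": joint speeds; "tau": joint torques, N m; "tool_pos": TCP position; "tcp_rot": TCP orientation; "ft_force": force on the tool from outside, world axes, zero at the start; "torque": the same for the moment, N m; "gripper_width": opening from 0.0 (shut) to 1.0 (fully open).
Only numpy, scipy, OpenCV 4.12 (cv2) and the standard library are available. Lean on these libraries where they do the work, as an engineer would, in place of code of your own. Each camera call takes 0.05 s, during which the arm holds its last target.

## Task

The antenna board lies askew on the rotary table. Slide it, without lifting it off the table, fully home into the corner of the metal stop so that it sits square against both walls; then turn the rotary table until its scale reads 60 degrees against the index line, with the board still home in the corner. Leave the filter box and the screwdriver where they are.

Things in the scene. Friction and masses are not known exactly. Their poses are not given: they have to be found in the camera images.
- dial (a joint): Scale reading of the rotary table in rad (60 degrees = 1.047): a black disc 200 mm across, 16 mm thick, upper face 46 mm above the bench, turning on a fixed aluminium foot; travel -0.1 to 2.1. The reading grows as the disc turns counter-clockwise seen from above. Stiff to turn (about 0.6 N m, 5 N at the post; pushes on the board under that do not turn it), stays where left, no detents.
- axis (a point): Centre of the disc's upper face, on the vertical turning axis. Axes turn with the disc: x points to the scale's 0 line, z up.
- index (a point): Index: a black line 26 mm long on a fixed aluminium tab beside the disc's rim, its top level with the disc's face (46 mm above the bench). The point is the line's inner end, 104 mm from the turning axis; its x axis points radially outward along the line and does not turn with the disc.
- zero (a point): White dot on the disc, 73.5 mm from the axis, at the inner end of the scale's 0 line. White lines at the rim: a short one every 5 degrees, longer every 10, longest and thickest at 0, 30, 60, 90, 120. Values rise going round the disc clockwise from the dot, seen from above: 60 is the second of the longest lines after the dotted one; set it in line with the black index line.
- corner (a point): Inner corner of the L-shaped aluminium stop on the disc, at the disc's face; 58 mm along -x, 48 mm along +y of the axis point, same axes. One wall runs 83 mm from it along -y (stops the board's short edge), one 102 mm along +x (stops the long edge); 8 mm thick, 12 mm high; +x and -y sides open. Board home: board_mid at x +40, y -27.5, z +7 mm in this frame.
- post (a point): Turning handle: upright steel post, 20 mm in diameter, top 44 mm above the disc's face (90 mm above the bench), on a lug beyond the rim, 125 mm from the turning axis, outside the stop's corner. The point is on the post's axis, 24 mm above the disc's face, a good height to grip. Fixed to the disc, turns with it.
- board_mid (a point): Centre (half-way up) of the loose antenna board: flat aluminium plate with white circuit board and copper patches on top, 80 mm (x) by 55 mm (y) by 14 mm thick, about 0.18 kg. It starts on the disc away from the stop, its x axis within about 30 degrees of the corner's x axis, so it need not be turned round. z up.
- filter: Loose bystander: aluminium filter box 110 x 55 x 41 mm with a brass connector at each end, lying about 0.2 m to the side of the table. Origin at the centre of its underside, x along its length.
- driver: Loose bystander: screwdriver about 160 mm long, lying on the bench. x along its length.
- horn: Fixed bystander: brass horn antenna on a stand, 106 mm high, its round 80 mm mouth facing the rotary table. Origin under the stand on the bench; the mouth is 53 mm along its +y.
- board: The same antenna board; origin at the centre of its underside, axes as board_mid.
Things that resemble listed ones, but are neither listed nor needed, are in the scene too. Of the things like the board, leave any that is pink or purple; of the rest the smaller one is meant.

How it is judged:
By the outcome, as a careful person would: the job done as asked, in the order asked, and still so for the second after the job is handed in, with the robot touching nothing.
It also fails if it takes over 72 s, if anything falls off the work surface, if the arm or the gripper's body presses on something with over 40 N, if the wrist force passes 120 N, or if a joint passes its speed limit or range.

## Working session

There is one attempt and no reset: what is moved stays moved. The work goes in short steps, Python scripts to look and compute and a tool call to move; the robot and the scene stay as the last step left them, time stands still between calls to the robot, and variables do not carry over. Pictures are saved under pics/ and viewed, and the job is handed in when it is done.

Besides the shell and the picture viewer there is one more tool, called after "Call:" as a command line: name --argument value ..., lists and objects as JSON in quotes. carry_out: Moves the arm, as the interface text tells. Its arguments: {"type":"object","properties":{"dp":{"type":"array"},"delta_rot":{"type":"array"},"hand":{"type":"array"}},"required":["dp","delta_rot","hand"]}

```bash
ls; mkdir -p pics
python3 - <<'E'
from rig import bot
import cv2
for n in ["scene","side","wrist"]:
    im=bot.snapshot(n); cv2.imwrite(f"pics/{n}0.png",im[:,:,::-1]); print(n,bot.camera_model(n))
print(bot.sense())
E
```

```text
pics
scene {'fx': 613.298085120979, 'fy': 613.298085120979, 'cx': 323.20836157883116, 'cy': 236.71718402837195, 'rvec': array([ 1.76269993,  1.67827161, -0.76690278]), 'tvec': array([-0.06303655, -0.37552625,  1.57761253])}
side {'fx': 552.8333106446161, 'fy': 552.8333106446161, 'cx': 318.66839159814924, 'cy': 246.22227716188954, 'rvec': array([ 2.21743686, -0.58859073,  0.27864204]), 'tvec': array([-0.54707366,  0.26652046,  0.94053389])}
wrist {'fx': 359.18012933117507, 'fy': 359.18012933117507, 'cx': 319.70336845982825, 'cy': 242.65943457222878, 'T_tool_cam': array([[ 9.99999495e-01, -4.56690215e-04, -8.95385246e-04,
         4.87971596e-04],
       [ 6.91413542e-04,  9.59120201e-01,  2.82998166e-01,
        -7.19529868e-02],
       [ 7.29539584e-04, -2.82998642e-01,  9.59120032e-01,
        -7.04020818e-02],
       [ 0.00000000e+00,  0.00000000e+00,  0.00000000e+00,
         1.00000000e+00]])}
{'time': 0.15, 'qpos': array([ 1.11696737e+00,  3.20165653e-01,  1.56535426e+00, -2.48744638e-05,
        1.25740553e+00, -2.00495435e-02]), 'joint_vel': array([-1.20628426e-05, -2.08039514e-03, -2.62812718e-03,  1.09555980e-03,
       -1.66430246e-03,  1.12766229e-03]), 'tau': array([ 9.10639264e-04, -4.15848219e+01, -2.34344316e+01,  6.24054928e-05,
        6.03000663e-03, -3.71543479e-06]), 'tool_pos': array([0.24159866, 0.52151405, 0.30328079]), 'tcp_rot': array([ 2.64682608e+00,  1.69098213e+00, -1.76670934e-03]), 'ft_force': array([ 0.7610095 ,  0.48434823, -0.16466943]), 'torque': array([ 0.00089812,  0.00787442, -0.04604205]), 'gripper_width': 1.0019911931865129}
```

View pics/scene0.png

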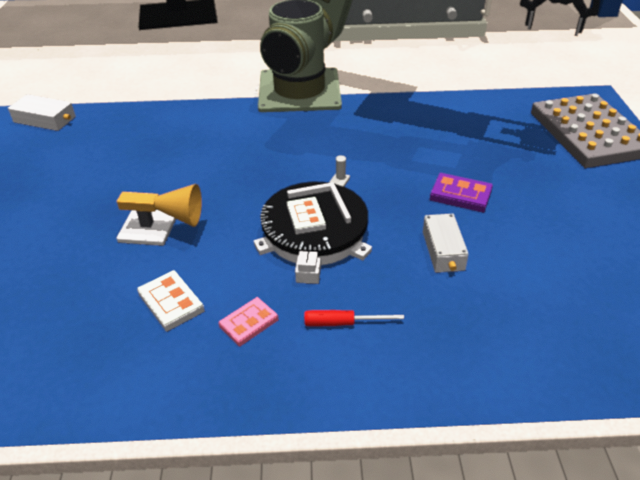

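View pics/side0.png

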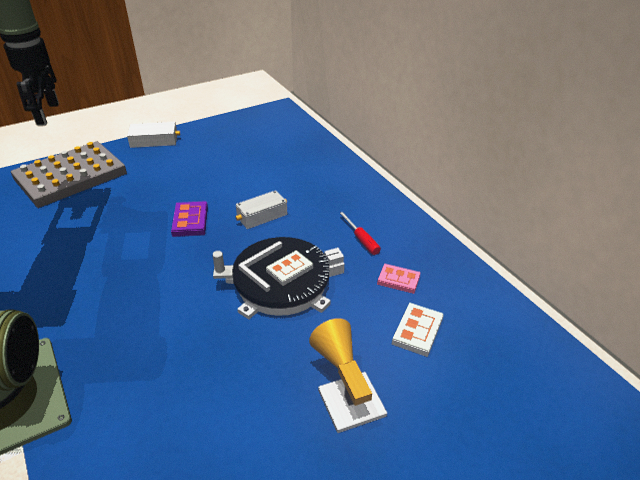

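View pics/wrist0.png

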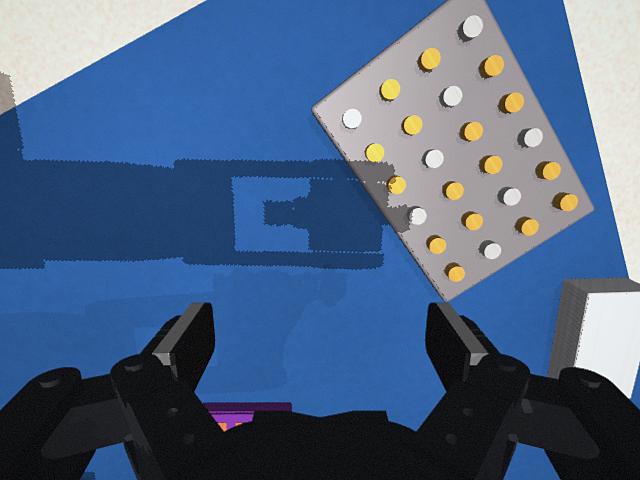

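```bash
cat > h.py <<'E'
import numpy as np, cv2
from rig import bot
from scipy.spatial.transform import Rotation as R
def pose():
    s=bot.sense(); T=np.eye(4); T[:3,:3]=R.from_rotvec(s["tcp_rot"]).as_matrix(); T[:3,3]=s["tool_pos"]; return T
def cam(n,T=None):
    m=bot.camera_model(n)
    K=np.array([[m["fx"],0,m["cx"]],[0,m["fy"],m["cy"]],[0,0,1]])
    if n=="wrist":
        C=T@m["T_tool_cam"]; C=np.linalg.inv(C); return K,C[:3,:3],C[:3,3]
    return K,R.from_rotvec(m["rvec"]).as_matrix(),np.array(m["tvec"])
def toplane(c,uv,z):
    K,Rm,t=c; o=-Rm.T@t
    d=(Rm.T@np.linalg.inv(K)@np.c_[np.atleast_2d(uv),np.ones(len(np.atleast_2d(uv)))].T).T
    return o+d*((z-o[2])/d[:,2])[:,None]
def proj(c,P):
    K,Rm,t=c; p=(K@(Rm@np.atleast_2d(P).T+t[:,None])).T; return p[:,:2]/p[:,2:]
E
python3 - <<'E'
from h import *
a=cv2.imread("pics/scene0.png")[150:290,240:390]; b=cv2.imread("pics/side0.png")[225:325,200:355]
cv2.imwrite("pics/crop_s.png",cv2.resize(a,(640,597),interpolation=cv2.INTER_CUBIC)); cv2.imwrite("pics/crop_d.png",cv2.resize(b,(775,500),interpolation=cv2.INTER_CUBIC))
c=cam("scene")
for n,uv,z in [("disc",(315,216),.046),("posttop",(341,159),.09),("filter",(445,242),.04),("purple",(462,190),.01),("index",(307,256),.046),("board",(306,213),.06),("horn",(188,203),.07),("driver",(350,318),.01),("bigwhite",(170,298),.014),("pink",(248,320),.014)]:
    print(n,toplane(c,uv,z).round(3))
c=cam("side")
print(toplane(c,[(281,272)],.046),toplane(c,[(217,254)],.09))
E
```

```text
disc [[0.561 0.025 0.046]]
posttop [[0.444 0.08  0.09 ]]
filter [[0.639 0.251 0.04 ]]
purple [[0.453 0.325 0.01 ]]
index [[0.667 0.008 0.046]]
board [[0.568 0.008 0.06 ]]
horn [[ 0.538 -0.207  0.07 ]]
driver [[0.778 0.073 0.01 ]]
bigwhite [[ 0.722 -0.224  0.014]]
pink [[ 0.777 -0.091  0.014]]
[[0.54655263 0.00736011 0.046     ]] [[0.43986793 0.07395873 0.09      ]]
```

View pics/crop_s.png

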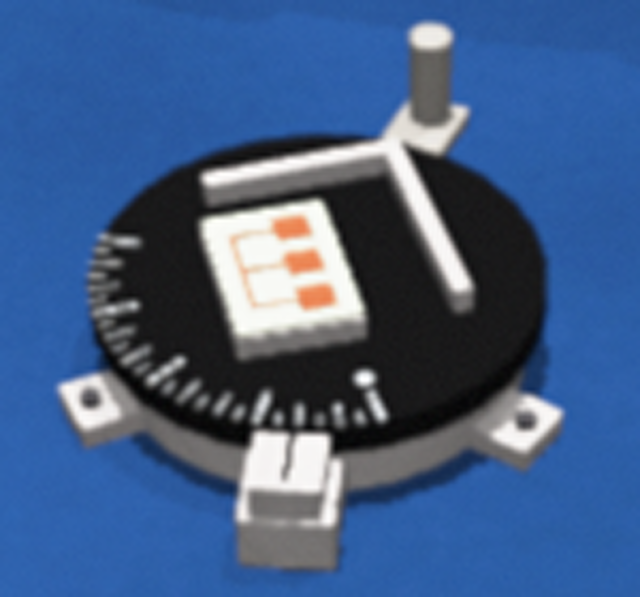

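View pics/crop_d.png

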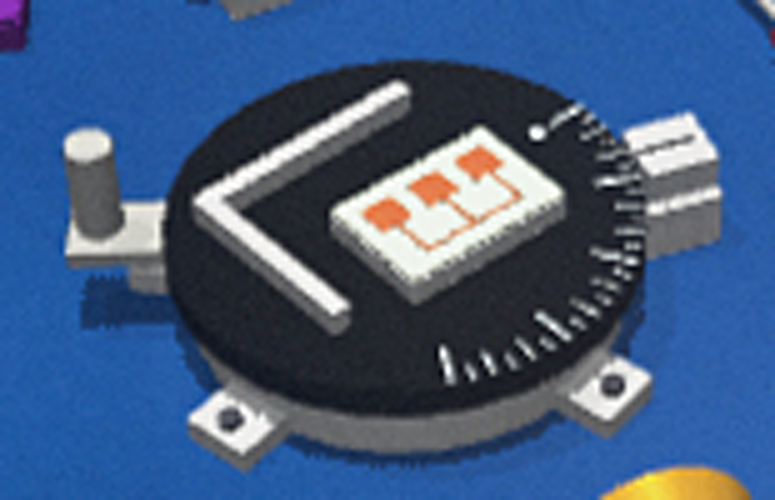

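Things like the board, in scene picture pixels: white on the disc (306,213), larger white (170,298), pink (248,320) and purple (462,190). The one on the disc is the smaller white one, and the crop confirms it. The dial now reads about 25°, and the post is at about (341,159). Next I'll get a wrist view from above.

```bash
cat >> h.py <<'E'
def go(tgt,yaw=None,T=None):
    """print dp cm and rotvec deg in tool frame; yaw = world yaw deg of tool x, tool down"""
    T=pose() if T is None else T
    dp=T[:3,:3].T@(np.array(tgt)-T[:3,3])*100
    s="dp %s"%dp.round(2)
    if yaw is not None:
        y=np.radians(yaw); x=np.array([np.cos(y),np.sin(y),0]); z=np.array([0,0,-1.]); Rt=np.c_[x,np.cross(z,x),z]
        s+=" rot %s"%np.degrees(R.from_matrix(T[:3,:3].T@Rt).as_rotvec()).round(2)
    print(s)
E
python3 -c "
from h import *
print(pose().round(3)); go([.495,-.02,.28],115)"
```

```text
[[ 0.42   0.907 -0.001  0.242]
 [ 0.907 -0.42  -0.001  0.522]
 [-0.001 -0.    -1.     0.303]
 [ 0.     0.     0.     1.   ]]
dp [-38.48  45.75   2.38] rot [-3.000e-02  7.000e-02 -4.985e+01]
```

Call:
carry_out --dp '[[-2.4,2.8,0.1],[-4.8,5.7,0.3],[-7.2,8.6,0.45],[-9.6,11.4,0.6],[-12,14.3,0.75],[-14.4,17.1,0.9],[-16.8,20,1.05],[-19.2,22.9,1.2]]' --delta_rot '[[0,0,-4],[0,0,-8],[0,0,-12],[0,0,-16],[0,0,-20],[0,0,-24],[0,0,-27],[0,0,-30]]' --hand '[0,0,0,0,0,0,0,0]'

```text
time: 0.82
tool_pos: [0.369, 0.2495, 0.2918]
tcp_rot: [2.116, 2.322, 0.0]
ft_force: [0.8, 0.4, 0.5]
gripper_width: 0.999
```

```bash
python3 -c "
from h import *
print(bot.sense()['qpos']);go([.495,-.02,.28],115)"
```

```text
[ 5.68841758e-01  1.24080028e-01  1.85870593e+00 -1.50660888e-05
  1.15878324e+00 -1.09489999e+00]
dp [-28.01  10.05   1.18] rot [  0.     0.   -19.67]
```

Call:
carry_out --dp '[[-3.5,1.3,0.15],[-7,2.5,0.3],[-10.5,3.8,0.45],[-14,5,0.6],[-17.5,6.3,0.75],[-21,7.5,0.9],[-24.5,8.8,1.05],[-28,10,1.2]]' --delta_rot '[[0,0,-2.5],[0,0,-5],[0,0,-7.5],[0,0,-10],[0,0,-12.5],[0,0,-15],[0,0,-17.5],[0,0,-20]]' --hand '[0,0,0,0,0,0,0,0]'

```text
time: 1.48
tool_pos: [0.4938, -0.0205, 0.2797]
tcp_rot: [-1.682, -2.653, -0.0]
ft_force: [0.2, 0.4, 0.7]
gripper_width: 0.998
```

Call:
carry_out --dp '[[0,0,0],[0,0,0],[0,0,0]]' --delta_rot '[[0,0,0],[0,0,0],[0,0,0]]' --hand '[0,0,0]'

```text
time: 1.73
tool_pos: [0.4931, -0.0184, 0.2796]
tcp_rot: [-1.685, -2.65, 0.0]
ft_force: [-0.1, 0.7, 0.3]
gripper_width: 0.999
```

Run:
```python
from h import *
T=pose(); print(T.round(4)); np.save("T1.npy",T)
cv2.imwrite("pics/w1.png",bot.snapshot("wrist")[:,:,::-1])
```

```text
[[-4.240e-01  9.057e-01 -1.200e-03  4.931e-01]
 [ 9.057e-01  4.240e-01  7.000e-04 -1.840e-02]
 [ 1.100e-03 -8.000e-04 -1.000e+00  2.796e-01]
 [ 0.000e+00  0.000e+00  0.000e+00  1.000e+00]]
```

View pics/w1.png

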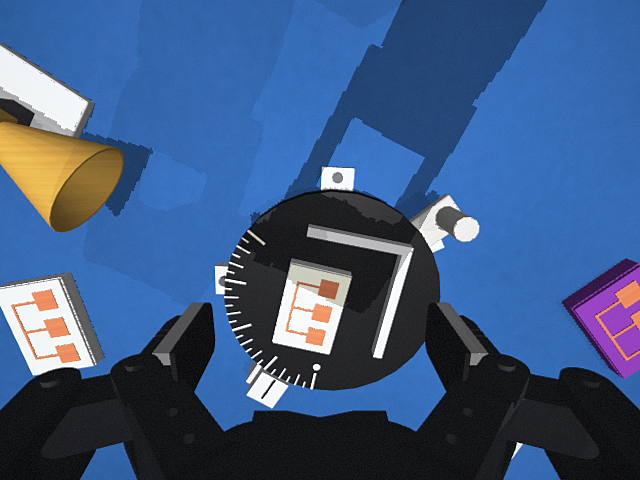

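Run:
```python
from h import *
a=cv2.imread("pics/w1.png")[160:410,210:490]
cv2.imwrite("pics/w1c.png",cv2.resize(a,(672,600),interpolation=cv2.INTER_CUBIC))
```

```text
(no output)
```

View pics/w1c.png

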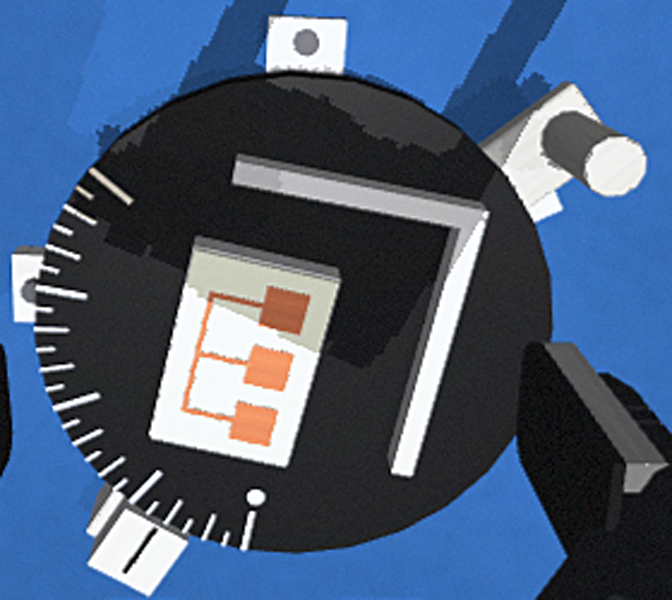

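Run:
```python
from h import *
T=np.load("T1.npy"); c=cam("wrist",T)
f=lambda l,z: toplane(c,np.array(l)/2.4+[210,160],z)[:,:2]
P=f([(35,320),(551,330),(300,71),(290,552),(455,128),(118,146),(505,470),(95,478)],.046)
A=np.c_[2*P,np.ones(len(P))]; s=np.linalg.lstsq(A,(P**2).sum(1),rcond=None)[0]; ctr=s[:2]; print("centre",ctr,"r",np.sqrt(s[2]+ctr@ctr), np.linalg.norm(P-ctr,axis=1))
B=f([(193,250),(339,281),(288,467),(151,438)],.06); print("board",B.round(4),"mid",B.mean(0))
yw=lambda d: np.degrees(np.arctan2(d[1],d[0]))
print("board x yaw",yw(B[2]-B[1]),yw(B[3]-B[0]),"y yaw",yw(B[1]-B[0]),yw(B[2]-B[3]), np.linalg.norm(B[2]-B[1]),np.linalg.norm(B[1]-B[0]))
S=f([(488,211),(411,475),(237,160)],.058); print("stop x yaw",yw(S[1]-S[0]),"y yaw",yw(S[0]-S[2]),np.linalg.norm(S[1]-S[0]),np.linalg.norm(S[2]-S[0]))
z=f([(256,497)],.046)[0]; print("zero yaw",yw(z-ctr),np.linalg.norm(z-ctr))
i=f([(153,532),(126,572)],.046); print("index",yw(i[0]-ctr),yw(i[1]-ctr),np.linalg.norm(i-ctr,axis=1))
p=f([(615,163)],.09)[0]; print("post",p,yw(p-ctr),np.linalg.norm(p-ctr))
a=np.radians(yw(z-ctr))
e=np.array([np.cos(a),np.sin(a)]);n=np.array([-e[1],e[0]])
print("corner from outer", S[0]+8e-3*e-8e-3*n, "from axis",ctr-.058*e+.048*n)
for q in B: print("rel",((q-ctr)@e).round(4),((q-ctr)@n).round(4))
```

```text
centre [0.55428603 0.02419149] r 0.1005509921849684 [0.10014649 0.09836527 0.10258226 0.09811724 0.09967146 0.09953272
 0.10374845 0.10209777]
board [[ 0.5332 -0.027 ]
 [ 0.5218  0.0255]
 [ 0.599   0.042 ]
 [ 0.6097 -0.0109]] mid [0.56594833 0.00741873]
board x yaw 12.039285020632802 11.901089365666124 y yaw 102.29690659213496 101.43736405083474 0.07897192082086721 0.053717156696519844
stop x yaw 13.443029966378603 y yaw 103.22499429431322 0.10990034671821056 0.09074472388718709
zero yaw 12.930100614231481 0.07309329809671755
index -8.288372133238108 -7.938594689250937 [0.10569115 0.12887184]
post [0.44063575 0.07800962] 154.66050230380702 0.12574886487260878
corner from outer [0.4858386  0.05600471] from axis [0.48701611 0.05799618]
rel -0.032 -0.0452
rel -0.0314 0.0086
rel 0.0476 0.0073
rel 0.0462 -0.0466
```

The picture shows the board's top face, about (290,264)–(352,277)–(330,355)–(273,342), only 1–2° off the stop's axes. It still has to slide about 40 mm along +y and 26 mm along −x. The dial reads about 21°. I'll push with half-open fingers as a two-point pusher, +y first.

```bash
cat >> h.py <<'E'
CTR=np.array([.5540,.0235]); 
def rel(x,y,yaw=13.2):
    a=np.radians(yaw); return CTR+x*np.array([np.cos(a),np.sin(a)])+y*np.array([-np.sin(a),np.cos(a)])
E
python3 - <<'E'
from h import *
p=rel(.007,-.070); print(p); go([*p,.20],13.2)
E
```

```text
[ 0.57679961 -0.04305207]
dp [-5.85  6.53  7.96] rot [-7.0000e-02 -1.0000e-02  1.0196e+02]
```

Call:
carry_out --dp '[[-0.5,0.5,0.5],[-1,1,1],[-1.5,1.5,1.5],[-2,2,2],[-2.5,2.5,2.5],[-3,3,3],[-3.5,3.5,3.5],[-4,4,4]]' --delta_rot '[[0,0,7],[0,0,14],[0,0,21],[0,0,28],[0,0,35],[0,0,42],[0,0,49],[0,0,56]]' --hand '[0.53,0.53,0.53,0.53,0.53,0.53,0.53,0.53]'

```text
time: 2.45
tool_pos: [0.5465, -0.0362, 0.2399]
tcp_rot: [-2.735, -1.545, -0.0]
ft_force: [0.2, 0.8, 0.9]
gripper_width: 0.467
```

Run:
```python
from h import *
p=rel(.007,-.070); go([*p,.20],13.2)
```

```text
dp [0.97 2.95 3.99] rot [-2.000e-02 -1.000e-02  4.574e+01]
```

Call:
carry_out --dp '[[0.15,0.4,0.5],[0.3,0.8,1],[0.45,1.2,1.5],[0.6,1.7,2],[0.75,2.2,2.5],[0.9,2.6,3],[0.95,2.95,4],[0.95,2.95,4]]' --delta_rot '[[0,0,7],[0,0,14],[0,0,21],[0,0,28],[0,0,35],[0,0,41],[0,0,45.7],[0,0,45.7]]' --hand '[0.53,0.53,0.53,0.53,0.53,0.53,0.53,0.53]'

```text
time: 3.12
tool_pos: [0.5762, -0.0432, 0.1985]
tcp_rot: [-3.119, -0.369, 0.004]
ft_force: [-0.3, 0.4, 0.2]
gripper_width: 0.47
```

Run:
```python
from h import *
T=pose(); np.save("T2.npy",T); c=cam("wrist",T)
im=bot.snapshot("wrist")[:,:,::-1].copy()
cv2.imwrite("pics/w2.png",im)
p=rel(.007,-.070); go([*p,.121],13.2)
```

```text
dp [0.08 0.   7.82] rot [-0.06  0.12  0.46]
```

View pics/w2.png

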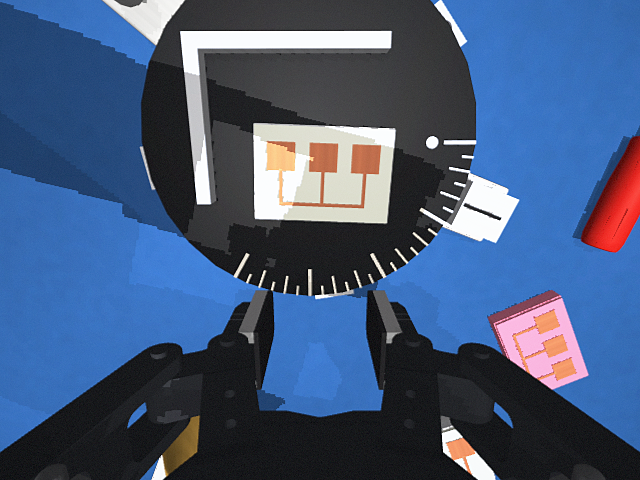

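The fingers, at about (258,340) and (382,340), line up with the board's long edge, which is at row 220. The board and stop are nearly parallel. Descending beside it.

Call:
carry_out --dp '[[0,0,1.5],[0,0,3],[0,0,4.5],[0,0,6],[0,0,7],[0,0,7.4],[0,0,7.7],[0,0,7.7]]' --delta_rot '[[0,0,0.4],[0,0,0.4],[0,0,0.4],[0,0,0.4],[0,0,0.4],[0,0,0.4],[0,0,0.4],[0,0,0.4]]' --hand '[0.53,0.53,0.53,0.53,0.53,0.53,0.53,0.53]'

```text
time: 3.83
tool_pos: [0.5769, -0.0445, 0.123]
tcp_rot: [-3.121, -0.358, -0.0]
ft_force: [0.3, -0.1, -0.2]
gripper_width: 0.473
```

Run:
```python
from h import *
print(pose().round(4))
im=bot.snapshot("wrist")[:,:,::-1]; s=bot.snapshot("side")[:,:,::-1]
cv2.imwrite("pics/w3.png",np.hstack([cv2.resize(im,(400,300)),cv2.resize(s[200:350,180:380],(400,300))]))
```

```text
[[ 9.740e-01  2.266e-01  1.000e-04  5.769e-01]
 [ 2.266e-01 -9.740e-01  1.000e-04 -4.450e-02]
 [ 1.000e-04 -1.000e-04 -1.000e+00  1.230e-01]
 [ 0.000e+00  0.000e+00  0.000e+00  1.000e+00]]
```

View pics/w3.png

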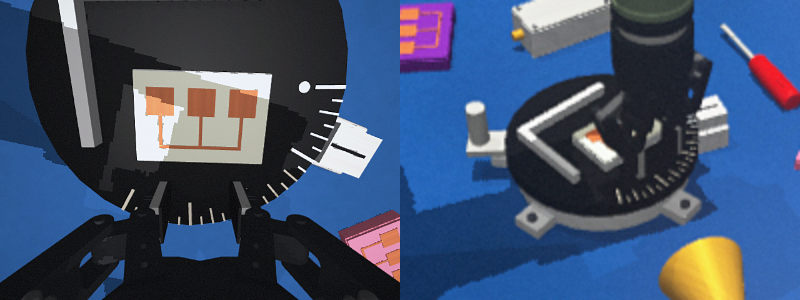

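Call:
carry_out --dp '[[0,0,0.3],[0,-0.6,0.3],[0,-1.2,0.3],[0,-1.8,0.3],[0,-2.4,0.3],[0,-3.0,0.3],[0,-3.5,0.3],[0,-3.8,0.3]]' --delta_rot '[[0,0,0],[0,0,0],[0,0,0],[0,0,0],[0,0,0],[0,0,0],[0,0,0],[0,0,0]]' --hand '[0.53,0.53,0.53,0.53,0.53,0.53,0.53,0.53]'

```text
time: 4.6
tool_pos: [0.5682, -0.0071, 0.1201]
tcp_rot: [3.121, 0.358, 0.001]
ft_force: [0.0, -1.8, 1.1]
gripper_width: 0.472
```

Run:
```python
from h import *
print(pose()[:3,3].round(4))
im=bot.snapshot("wrist")[:,:,::-1]
cv2.imwrite("pics/w4.png",im)
```

```text
[ 0.5682 -0.0071  0.1201]
```

View pics/w4.png

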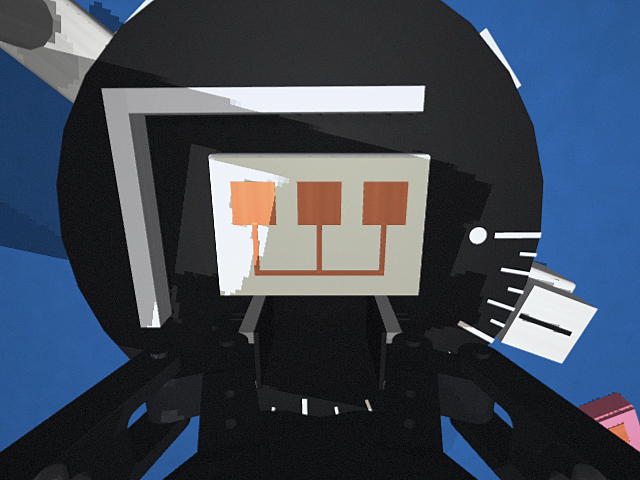

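The board pushes squarely. Its edge is at row 156 and the wall face at row 114, so about 15 mm remains.

Call:
carry_out --dp '[[0,-0.4,0],[0,-0.8,0],[0,-1.1,0],[0,-1.3,0],[0,-1.4,0],[0,-1.5,0],[0,-1.5,0]]' --delta_rot '[[0,0,0],[0,0,0],[0,0,0],[0,0,0],[0,0,0],[0,0,0],[0,0,0]]' --hand '[0.53,0.53,0.53,0.53,0.53,0.53,0.53]'

```text
time: 5.23
tool_pos: [0.5652, 0.0066, 0.12]
tcp_rot: [3.12, 0.358, 0.001]
ft_force: [0.5, -3.5, 0.4]
gripper_width: 0.469
```

Run:
```python
from h import *
print(pose()[:3,3].round(4))
im=bot.snapshot("wrist")[:,:,::-1]
cv2.imwrite("pics/w5.png",im)
```

```text
[0.5652 0.0066 0.12  ]
```

View pics/w5.png

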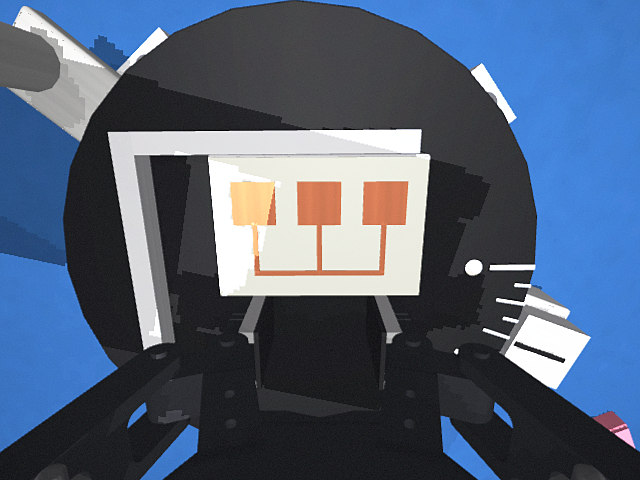

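Call:
carry_out --dp '[[0,-0.05,0],[0,-0.1,0],[0,-0.15,0],[0,-0.15,0]]' --delta_rot '[[0,0,0],[0,0,0],[0,0,0],[0,0,0]]' --hand '[0.53,0.53,0.53,0.53]'

```text
time: 5.62
tool_pos: [0.5653, 0.007, 0.1201]
tcp_rot: [3.118, 0.359, 0.002]
ft_force: [1.8, -7.4, 0.7]
gripper_width: 0.47
```

Call:
carry_out --dp '[[0,-0.1,0],[0,-0.15,0],[0,-0.15,0]]' --delta_rot '[[0,0,0],[0,0,0],[0,0,0]]' --hand '[0.53,0.53,0.53]'

```text
time: 5.87
tool_pos: [0.5653, 0.0073, 0.1201]
tcp_rot: [3.116, 0.36, 0.003]
ft_force: [2.6, -12.8, -0.8]
gripper_width: 0.471
```

Call:
carry_out --dp '[[0,0.8,0],[0,2,0],[0,2.5,-1],[0,2.5,-3],[0,2.5,-5],[0,2.5,-7],[0,2.5,-7],[0,2.5,-7]]' --delta_rot '[[0,0,0],[0,0,0],[0,0,0],[0,0,0],[0,0,0],[0,0,0],[0,0,0],[0,0,0]]' --hand '[0.53,0.53,0.53,0.53,0.53,0.53,0.53,0.53]'

```text
time: 6.53
tool_pos: [0.5703, -0.0147, 0.1914]
tcp_rot: [-3.121, -0.356, -0.004]
ft_force: [0.1, -0.2, -0.2]
gripper_width: 0.469
```

Run:
```python
from h import *
T=pose(); np.save("T6.npy",T);print(T.round(4))
im=bot.snapshot("wrist")[:,:,::-1]
cv2.imwrite("pics/w6.png",im)
```

```text
[[ 9.743e-01  2.251e-01  2.700e-03  5.703e-01]
 [ 2.251e-01 -9.743e-01  7.000e-04 -1.470e-02]
 [ 2.800e-03 -0.000e+00 -1.000e+00  1.914e-01]
 [ 0.000e+00  0.000e+00  0.000e+00  1.000e+00]]
```

View pics/w6.png

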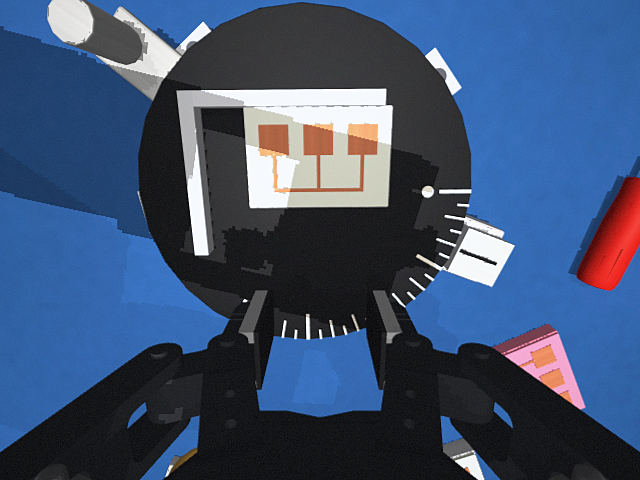

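Run:
```python
from h import *
go([*rel(.072,.0195),.16],103.2)
```

```text
dp [ 6.53 -6.04  3.03] rot [-1.000e-02 -4.000e-02 -9.018e+01]
```

Call:
carry_out --dp '[[0.8,-0.5,0.3],[1.6,-1,0.6],[2.4,-1.5,0.9],[3.2,-2,1.2],[4,-2.5,1.5],[4.5,-3,1.5],[5,-3.5,1.5],[5.5,-4,1.5]]' --delta_rot '[[0,0,-7],[0,0,-14],[0,0,-21],[0,0,-28],[0,0,-35],[0,0,-42],[0,0,-49],[0,0,-56]]' --hand '[0.85,0.85,0.85,0.85,0.85,0.85,0.85,0.85]'

```text
time: 7.25
tool_pos: [0.6138, 0.0371, 0.1732]
tcp_rot: [-2.581, -1.787, 0.004]
ft_force: [-0.7, 0.5, 0.4]
gripper_width: 0.151
```

Run:
```python
from h import *
go([*rel(.072,.0195),.14],103.2)
```

```text
dp [ 2.25 -0.21  3.32] rot [ -0.21  -0.   -33.82]
```

Call:
carry_out --dp '[[0.5,-0.1,0.5],[1,-0.1,1],[1.5,-0.2,1.5],[2,-0.2,2],[2.2,-0.2,3.3],[2.2,-0.2,3.3]]' --delta_rot '[[0,0,-7],[0,0,-14],[0,0,-21],[0,0,-28],[0,0,-33.8],[0,0,-33.8]]' --hand '[0.85,0.85,0.85,0.85,0.85,0.85]'

```text
time: 7.75
tool_pos: [0.6186, 0.0584, 0.1384]
tcp_rot: [-1.953, -2.454, 0.007]
ft_force: [-1.2, 0.1, -0.8]
gripper_width: 0.153
```

Run:
```python
from h import *
T=pose(); np.save("T7.npy",T);print(T.round(4))
im=bot.snapshot("wrist")[:,:,::-1]
cv2.imwrite("pics/w7.png",im); go([*rel(.072,.0195),.12],103.2)
```

```text
[[-0.2242  0.9745 -0.0071  0.6186]
 [ 0.9745  0.2242 -0.      0.0584]
 [ 0.0016 -0.0069 -1.      0.1384]
 [ 0.      0.      0.      1.    ]]
dp [0.06 0.1  1.95] rot [-0.32 -0.07 -0.46]
```

View pics/w7.png

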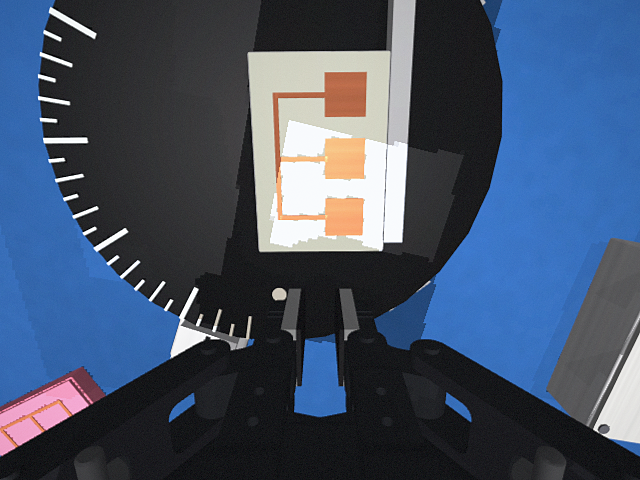

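Call:
carry_out --dp '[[0,0,1],[0,0,1.9],[0,0,1.9],[0,-0.6,1.9],[0,-1.2,1.9],[0,-1.8,1.9],[0,-2.3,1.9],[0,-2.6,1.9]]' --delta_rot '[[0,0,-0.4],[0,0,-0.4],[0,0,-0.4],[0,0,-0.4],[0,0,-0.4],[0,0,-0.4],[0,0,-0.4],[0,0,-0.4]]' --hand '[0.85,0.85,0.85,0.85,0.85,0.85,0.85,0.85]'

```text
time: 8.47
tool_pos: [0.5945, 0.052, 0.1234]
tcp_rot: [1.95, 2.462, 0.001]
ft_force: [1.2, -0.7, -0.7]
gripper_width: 0.153
```

Run:
```python
from h import *
T=pose();print(T.round(4), (T[:2,3]-CTR)@[np.cos(.2304),np.sin(.2304)])
im=bot.snapshot("wrist")[:,:,::-1]
cv2.imwrite("pics/w8.png",im)
```

```text
[[-2.288e-01  9.735e-01  9.000e-04  5.945e-01]
 [ 9.735e-01  2.288e-01  1.000e-04  5.200e-02]
 [-1.000e-04  9.000e-04 -1.000e+00  1.234e-01]
 [ 0.000e+00  0.000e+00  0.000e+00  1.000e+00]] 0.04595650146852495
```

View pics/w8.png

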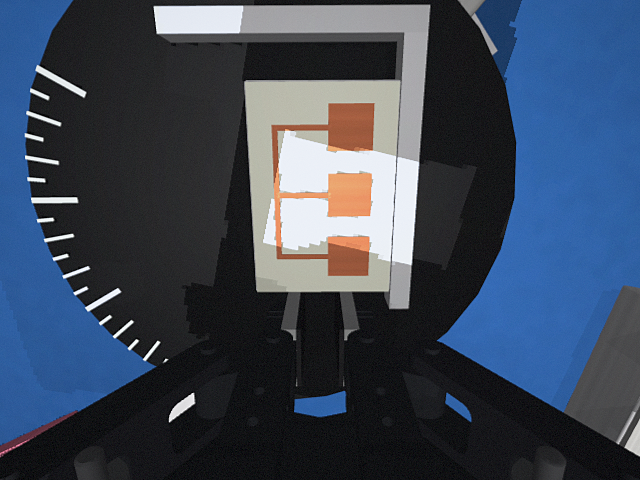

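Call:
carry_out --dp '[[0,-0.3,0.3],[0,-0.6,0.3],[0,-0.9,0.3],[0,-1.1,0.3],[0,-1.3,0.3],[0,-1.4,0.3],[0,-1.4,0.3]]' --delta_rot '[[0,0,0],[0,0,0],[0,0,0],[0,0,0],[0,0,0],[0,0,0],[0,0,0]]' --hand '[0.85,0.85,0.85,0.85,0.85,0.85,0.85]'

```text
time: 9.1
tool_pos: [0.5818, 0.049, 0.1203]
tcp_rot: [1.95, 2.462, 0.001]
ft_force: [3.8, 0.2, 3.1]
gripper_width: 0.149
```

Run:
```python
from h import *
T=pose();print((T[:2,3]-CTR)@[np.cos(.2304),np.sin(.2304)])
im=bot.snapshot("wrist")[:,:,::-1]
cv2.imwrite("pics/w9.png",im)
```

```text
0.03289547247197762
```

View pics/w9.png

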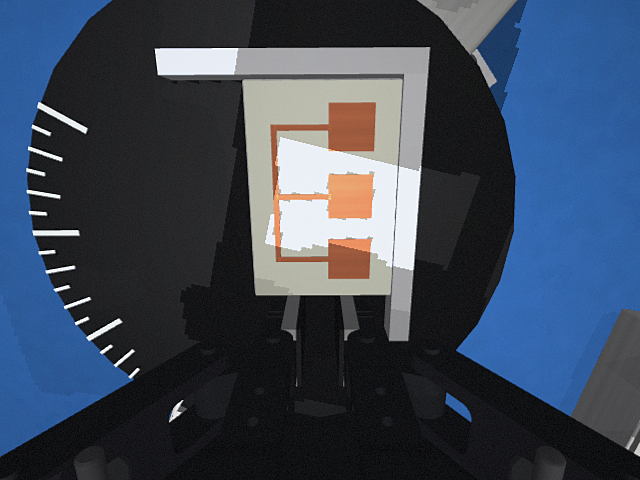

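Call:
carry_out --dp '[[0,-0.05,0],[0,-0.1,0],[0,-0.15,0],[0,-0.2,0],[0,-0.2,0]]' --delta_rot '[[0,0,0],[0,0,0],[0,0,0],[0,0,0],[0,0,0]]' --hand '[0.85,0.85,0.85,0.85,0.85]'

```text
time: 9.57
tool_pos: [0.5805, 0.0487, 0.1202]
tcp_rot: [1.949, 2.461, 0.003]
ft_force: [5.7, 0.2, 2.7]
gripper_width: 0.151
```

Run:
```python
from h import *
T=pose();print((T[:2,3]-CTR)@[np.cos(.2304),np.sin(.2304)])
im=bot.snapshot("wrist")[40:320,140:460,::-1]
cv2.imwrite("pics/w10.png",cv2.resize(im,(640,560)))
```

```text
0.031560126092960904
```

View pics/w10.png

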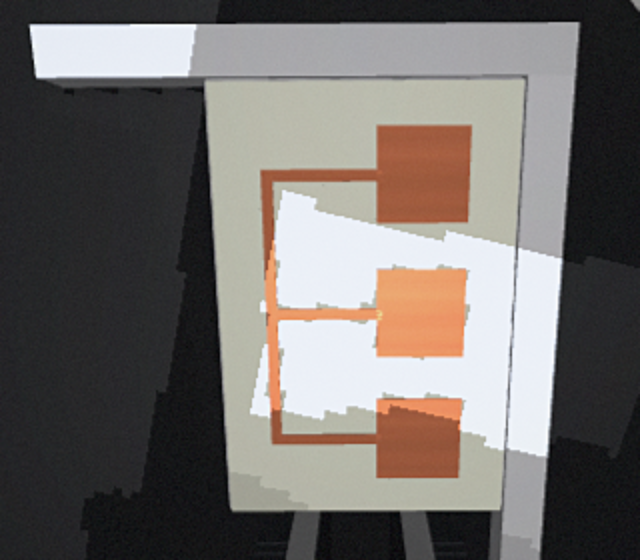

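Call:
carry_out --dp '[[0,-0.1,0],[0,-0.2,0],[0,-0.25,0],[0,-0.25,0]]' --delta_rot '[[0,0,0],[0,0,0],[0,0,0],[0,0,0]]' --hand '[0.85,0.85,0.85,0.85]'

```text
time: 9.95
tool_pos: [0.5801, 0.0486, 0.1205]
tcp_rot: [1.947, 2.458, 0.01]
ft_force: [10.9, 2.7, -1.3]
gripper_width: 0.15
```

Call:
carry_out --dp '[[0,0.8,0],[0,2,0],[0,2.5,-1],[0,2,-3],[0,1,-5],[0,0,-7],[0,0,-7],[0,0,-7]]' --delta_rot '[[0,0,0],[0,0,0],[0,0,0],[0,0,0],[0,0,0],[0,0,0],[0,0,0],[0,0,0]]' --hand '[0.85,0.85,0.85,0.85,0.85,0.85,0.85,0.85]'

```text
time: 10.62
tool_pos: [0.5758, 0.048, 0.1897]
tcp_rot: [-1.949, -2.461, 0.003]
ft_force: [-0.2, -0.5, 0.3]
gripper_width: 0.149
```

Run:
```python
from h import *
T=pose();np.save("T11.npy",T);print(T.round(4))
im=bot.snapshot("wrist")[:,:,::-1]
cv2.imwrite("pics/w11f.png",im)
cv2.imwrite("pics/w11.png",cv2.resize(im[40:320,140:460],(640,560)))
```

```text
[[-2.289e-01  9.734e-01 -2.700e-03  5.758e-01]
 [ 9.734e-01  2.289e-01  0.000e+00  4.800e-02]
 [ 6.000e-04 -2.600e-03 -1.000e+00  1.897e-01]
 [ 0.000e+00  0.000e+00  0.000e+00  1.000e+00]]
```

View pics/w11f.png

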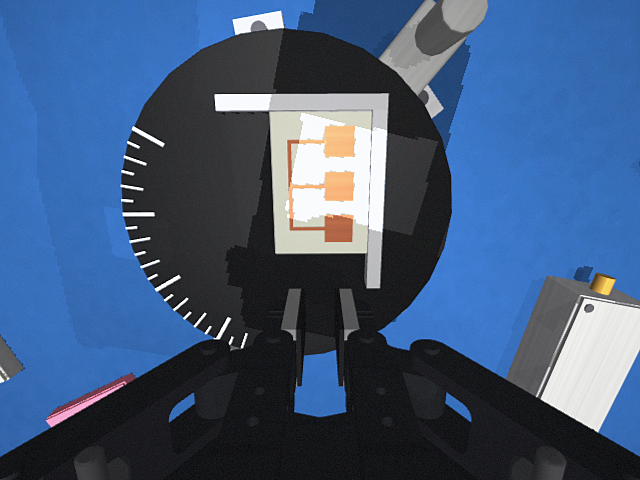

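Looks home on both walls: the push against the short wall built to 11 N with no more motion. I'll make one more gentle push on the long edge to be sure.

Run:
```python
from h import *
go([*rel(-.013,-.034),.16],13.2)
```

```text
dp [-5.29 -3.98  2.89] rot [-0.2   0.12 90.04]
```

Call:
carry_out --dp '[[-0.7,-0.5,0],[-1.4,-1,0],[-2.1,-1.5,0],[-2.8,-2,0],[-3.5,-2.5,0],[-4.2,-3,0],[-4.9,-3.5,0],[-5.3,-4,0]]' --delta_rot '[[0,0,7],[0,0,14],[0,0,21],[0,0,28],[0,0,35],[0,0,42],[0,0,49],[0,0,56]]' --hand '[0.7,0.7,0.7,0.7,0.7,0.7,0.7,0.7]'

```text
time: 11.33
tool_pos: [0.5493, -0.0132, 0.1877]
tcp_rot: [-2.88, -1.249, 0.007]
ft_force: [-0.1, 0.0, 0.2]
gripper_width: 0.297
```

Run:
```python
from h import *
go([*rel(-.013,-.034),.12],13.2)
```

```text
dp [ 0.06 -0.03  6.77] rot [-0.16  0.25 33.68]
```

Call:
carry_out --dp '[[0,0,0.5],[0,0,1],[0,0,1.5],[0,0,2],[0,0,3.5],[0,0,5],[0,0,6.5],[0,0,6.8]]' --delta_rot '[[0,0,7],[0,0,14],[0,0,21],[0,0,28],[0,0,33.5],[0,0,33.5],[0,0,33.5],[0,0,33.5]]' --hand '[0.7,0.7,0.7,0.7,0.7,0.7,0.7,0.7]'

```text
time: 12.0
tool_pos: [0.5482, -0.0125, 0.1185]
tcp_rot: [-3.117, -0.376, 0.013]
ft_force: [-5.2, -0.2, 12.4]
gripper_width: 0.301
```

Call:
carry_out --dp '[[0,0,0],[0,-0.4,0],[0,-0.8,0],[0,-1.2,0],[0,-1.4,0],[0,-1.5,0],[0,-1.6,0],[0,-1.6,0]]' --delta_rot '[[0,0,0],[0,0,0],[0,0,0],[0,0,0],[0,0,0],[0,0,0],[0,0,0],[0,0,0]]' --hand '[0.7,0.7,0.7,0.7,0.7,0.7,0.7,0.7]'

```text
time: 12.67
tool_pos: [0.5467, 0.0024, 0.1222]
tcp_rot: [3.118, 0.377, 0.001]
ft_force: [-0.5, -4.2, -0.0]
gripper_width: 0.297
```

Call:
carry_out --dp '[[0,-0.1,0],[0,-0.15,0],[0,-0.2,0],[0,-0.25,0],[0,-0.25,0]]' --delta_rot '[[0,0,0],[0,0,0],[0,0,0],[0,0,0],[0,0,0]]' --hand '[0.7,0.7,0.7,0.7,0.7]'

```text
time: 13.08
tool_pos: [0.5466, 0.0028, 0.1222]
tcp_rot: [3.114, 0.378, 0.002]
ft_force: [1.2, -13.0, 0.2]
gripper_width: 0.299
```

Run:
```python
from h import *
T=pose();np.save("T12.npy",T);print(T.round(4))
im=bot.snapshot("wrist")[:,:,::-1]
cv2.imwrite("pics/w12.png",im)
```

```text
[[ 9.710e-01  2.392e-01  2.000e-03  5.466e-01]
 [ 2.392e-01 -9.710e-01 -4.500e-03  2.800e-03]
 [ 9.000e-04  4.800e-03 -1.000e+00  1.222e-01]
 [ 0.000e+00  0.000e+00  0.000e+00  1.000e+00]]
```

View pics/w12.png

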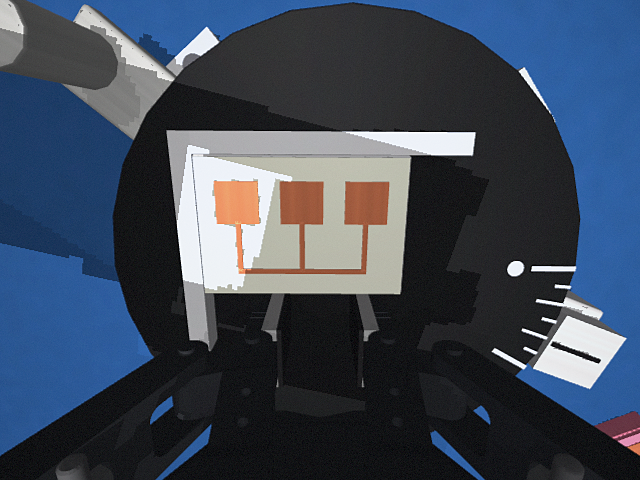

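Home on both walls, with no visible gap at the corner (195,155). Backing off and heading for the post.

Call:
carry_out --dp '[[0,0.8,0],[0,1.6,0],[0,2.0,-1.5],[0,2.0,-4],[0,1,-7],[0,0,-9],[0,0,-9]]' --delta_rot '[[0,0,0],[0,0,0],[0,0,0],[0,0,0],[0,0,-7],[0,0,-14],[0,0,-14]]' --hand '[0.7,0.7,0.7,0.7,0.5,0.2,0]'

```text
time: 13.72
tool_pos: [0.5477, 0.0063, 0.2164]
tcp_rot: [3.048, 0.759, 0.014]
ft_force: [0.4, -0.6, 0.3]
gripper_width: 0.719
```

Run:
```python
from h import *
T=np.load("T11.npy"); c=cam("wrist",T)
print(toplane(c,[(465,14)],.09))
T=np.load("T1.npy"); print(toplane(cam("wrist",T),[(466.2,228)],.09))
go([.4405,.078,.2],64.7)
```

```text
[[0.44366618 0.07940891 0.09      ]]
[[0.44032514 0.07800852 0.09      ]]
dp [ -6.12 -11.36   1.56] rot [  0.29  -0.41 -36.75]
```

Call:
carry_out --dp '[[-1,-2,0],[-2,-4,0],[-3,-6,0],[-4,-8,0.4],[-5,-10,0.8],[-6.1,-11.3,1.6],[-6.1,-11.3,1.6],[-6.1,-11.3,1.6]]' --delta_rot '[[0,0,-6],[0,0,-12],[0,0,-18],[0,0,-24],[0,0,-30],[0.3,-0.4,-36.7],[0.3,-0.4,-36.7],[0.3,-0.4,-36.7]]' --hand '[0,0,0,0,0,0,0,0]'

```text
time: 14.38
tool_pos: [0.4388, 0.0769, 0.1954]
tcp_rot: [-2.656, -1.67, 0.014]
ft_force: [-0.0, 0.6, 0.8]
gripper_width: 0.998
```

Run:
```python
from h import *
T=pose();np.save("T13.npy",T);print(T.round(4))
im=bot.snapshot("wrist")[:,:,::-1].copy()
c=cam("wrist",T)
cv2.imwrite("pics/w13.png",im); go([.441,.0775,.126],64.7)
```

```text
[[ 0.4334  0.9012 -0.0095  0.4388]
 [ 0.9012 -0.4334 -0.0012  0.0769]
 [-0.0052 -0.008  -1.      0.1954]
 [ 0.      0.      0.      1.    ]]
dp [0.15 0.11 6.98] rot [-0.38  0.25 -0.41]
```

View pics/w13.png

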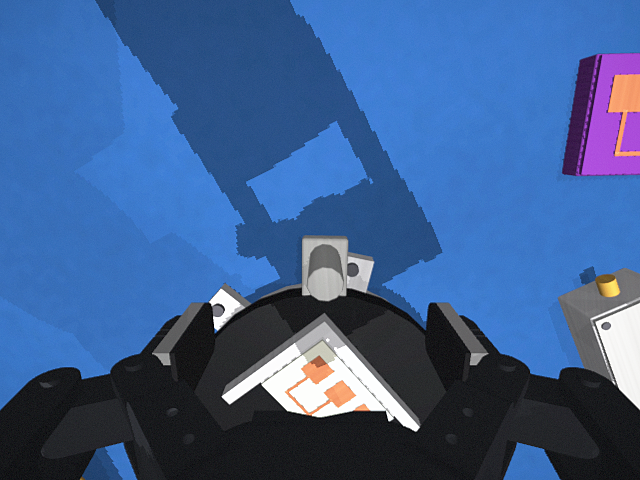

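Run:
```python
from h import *
T=np.load("T13.npy"); c=cam("wrist",T)
p=toplane(c,[(327,284)],.09)[0]; print(p); go([p[0],p[1],.125],64.7,pose())
```

```text
[0.44200126 0.07938812 0.09      ]
dp [0.36 0.12 7.08] rot [-0.38  0.25 -0.41]
```

Call:
carry_out --dp '[[0.3,0.1,1.5],[0.3,0.1,3],[0.3,0.1,4.5],[0.3,0.1,6],[0.3,0.1,6.7],[0.3,0.1,7],[0.3,0.1,7]]' --delta_rot '[[-0.3,0.2,-0.4],[-0.3,0.2,-0.4],[-0.3,0.2,-0.4],[-0.3,0.2,-0.4],[-0.3,0.2,-0.4],[-0.3,0.2,-0.4],[-0.3,0.2,-0.4]]' --hand '[0,0,0,0,0,0,0]'

```text
time: 15.02
tool_pos: [0.4415, 0.0787, 0.1256]
tcp_rot: [-2.652, -1.682, 0.004]
ft_force: [0.1, 0.8, 0.2]
gripper_width: 0.999
```

Call:
carry_out --dp '[[0,0,0],[0,0,0],[0,0,0],[0,0,0],[0,0,0],[0,0,0]]' --delta_rot '[[0,0,0],[0,0,0],[0,0,0],[0,0,0],[0,0,0],[0,0,0]]' --hand '[0.3,0.5,0.6,0.65,0.7,0.72]'

```text
time: 15.52
tool_pos: [0.441, 0.0791, 0.1262]
tcp_rot: [-2.651, -1.684, 0.002]
ft_force: [1.0, 1.0, -0.5]
gripper_width: 0.279
```

Run:
```python
from h import *
T=pose();np.save("T14.npy",T);print(T.round(4),bot.sense()['gripper_width'])
im=bot.snapshot("wrist")[:,:,::-1].copy()
cv2.imwrite("pics/w14.png",im)
```

```text
[[ 4.251e-01  9.052e-01 -1.600e-03  4.410e-01]
 [ 9.052e-01 -4.251e-01 -3.000e-04  7.910e-02]
 [-9.000e-04 -1.300e-03 -1.000e+00  1.262e-01]
 [ 0.000e+00  0.000e+00  0.000e+00  1.000e+00]] 0.278907485609389
```

View pics/w14.png

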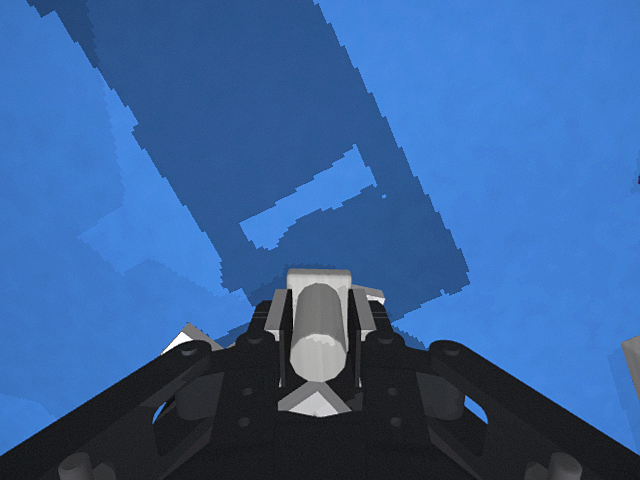

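Call:
carry_out --dp '[[0,0,0],[0,0,0],[0,0,0],[0,0,0]]' --delta_rot '[[0,0,0],[0,0,0],[0,0,0],[0,0,0]]' --hand '[0.9,1,1,1]'

```text
time: 15.9
tool_pos: [0.4409, 0.079, 0.1262]
tcp_rot: [-2.651, -1.684, 0.003]
ft_force: [-1.2, -0.6, 5.7]
gripper_width: 0.223
```

Call:
carry_out --dp '[[-0.22,0,0],[-0.55,0.01,0],[-0.98,0.04,0],[-1.52,0.09,0],[-2.06,0.17,0],[-2.6,0.27,0],[-3.13,0.4,0],[-3.65,0.55,0]]' --delta_rot '[[0,0,-1],[0,0,-2.5],[0,0,-4.5],[0,0,-7],[0,0,-9.5],[0,0,-12],[0,0,-14.5],[0,0,-17]]' --hand '[1,1,1,1,1,1,1,1]'

```text
time: 16.57
tool_pos: [0.4295, 0.0441, 0.1262]
tcp_rot: [-2.37, -2.057, 0.004]
ft_force: [-4.1, 5.7, 7.6]
gripper_width: 0.218
```

Run:
```python
from h import *
T=pose();T0=np.load("T14.npy");print(T.round(4))
d0=T0[:2,3]-CTR;d=T[:2,3]-CTR
print(np.degrees(np.arctan2(*d0[::-1])),np.degrees(np.arctan2(*d[::-1])),np.linalg.norm(d0),np.linalg.norm(d))
im=bot.snapshot("scene")[:,:,::-1][150:290,240:390]
cv2.imwrite("pics/s15.png",cv2.resize(im,(640,597),interpolation=cv2.INTER_CUBIC))
```

```text
[[ 1.405e-01  9.901e-01 -4.000e-03  4.295e-01]
 [ 9.901e-01 -1.405e-01  1.200e-03  4.410e-02]
 [ 6.000e-04 -4.100e-03 -1.000e+00  1.262e-01]
 [ 0.000e+00  0.000e+00  0.000e+00  1.000e+00]]
153.8152398410333 170.61956110628833 0.12593996907338542 0.1262354915237481
```

View pics/s15.png

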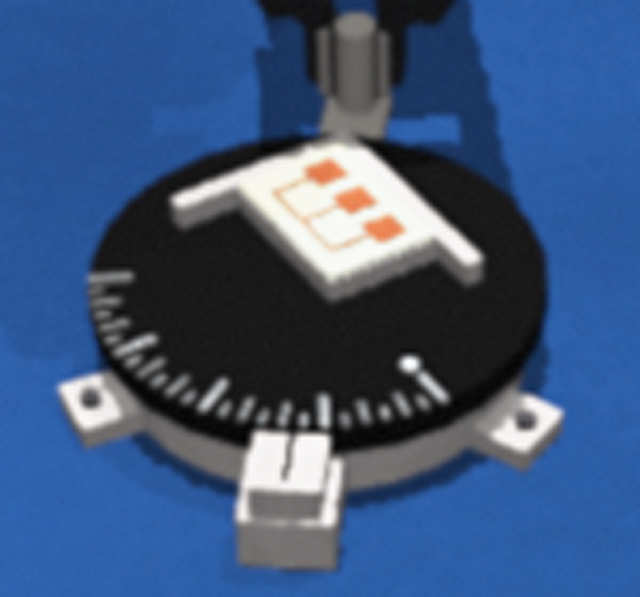

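Call:
carry_out --dp '[[-0.33,0,0],[-0.87,0.03,0],[-1.52,0.09,0],[-2.17,0.19,0],[-2.81,0.32,0],[-3.45,0.48,0],[-4.07,0.68,0],[-4.58,0.87,0]]' --delta_rot '[[0,0,-1.5],[0,0,-4],[0,0,-7],[0,0,-10],[0,0,-13],[0,0,-16],[0,0,-19],[0,0,-21.5]]' --hand '[1,1,1,1,1,1,1,1]'

```text
time: 17.28
tool_pos: [0.4303, -0.0029, 0.1262]
tcp_rot: [-1.942, -2.462, 0.007]
ft_force: [-8.4, 2.3, 12.7]
gripper_width: 0.222
```

Call:
carry_out --dp '[[0,0,0],[0,0,0],[0,0,0]]' --delta_rot '[[0,0,0],[0,0,0],[0,0,0]]' --hand '[1,1,1]'

```text
time: 17.53
tool_pos: [0.4304, -0.0035, 0.1262]
tcp_rot: [-1.944, -2.462, 0.009]
ft_force: [-7.6, -4.6, 11.8]
gripper_width: 0.217
```

Run:
```python
from h import *
T=pose();np.save("T16.npy",T);print(T.round(4))
d=T[:2,3]-CTR
print(np.degrees(np.arctan2(*d[::-1])),np.linalg.norm(d))
im=bot.snapshot("scene")[:,:,::-1][150:290,240:390]
cv2.imwrite("pics/s16.png",cv2.resize(im,(640,597),interpolation=cv2.INTER_CUBIC))
```

```text
[[-2.321e-01  9.727e-01 -6.900e-03  4.304e-01]
 [ 9.727e-01  2.321e-01 -1.500e-03 -3.500e-03]
 [ 1.000e-04 -7.100e-03 -1.000e+00  1.262e-01]
 [ 0.000e+00  0.000e+00  0.000e+00  1.000e+00]]
-167.66014653046796 0.1265380941242808
```

View pics/s16.png

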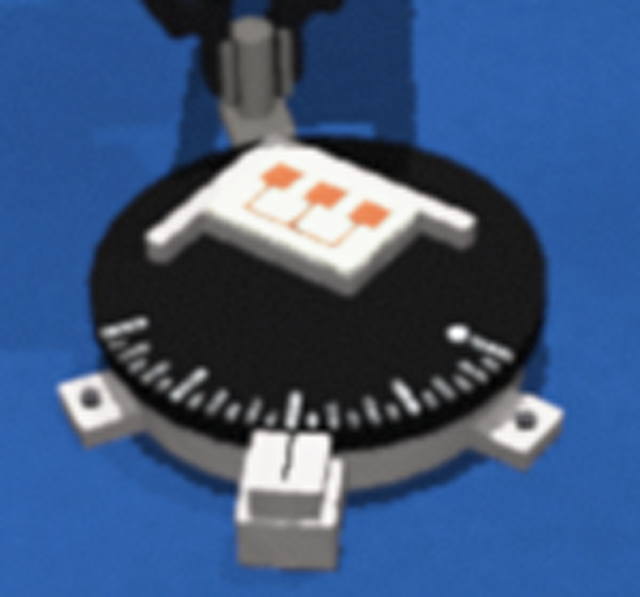

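Scene crop: the 60 line (third-longest group, at about x=293) is practically in line with the index at (290,450). I'll release and check from close above.

Call:
carry_out --dp '[[0,0,0],[0,0,0],[0,0,0],[0,0,0],[0,0,-1],[0,0,-3],[0,0,-6],[0,0,-8]]' --delta_rot '[[0,0,0],[0,0,0],[0,0,0],[0,0,0],[0,0,0],[0,0,0],[0,0,0],[0,0,0]]' --hand '[0.6,0.4,0.4,0.4,0.4,0.4,0.4,0.4]'

```text
time: 18.25
tool_pos: [0.4332, -0.0028, 0.2075]
tcp_rot: [-1.948, -2.464, 0.001]
ft_force: [1.8, -0.2, -0.2]
gripper_width: 0.599
```

Run:
```python
from h import *
print(pose()[:3,3]); go([.61,.005,.22],98)
```

```text
[ 0.43320272 -0.00281858  0.20752616]
dp [-3.32 17.38 -1.26] rot [-0.05  0.01  5.36]
```

Call:
carry_out --dp '[[-0.5,2.5,-0.2],[-1,5,-0.4],[-1.5,7.5,-0.6],[-2,10,-0.8],[-2.5,13,-1],[-3,16,-1.2],[-3.3,17.4,-1.3],[-3.3,17.4,-1.3]]' --delta_rot '[[0,0,1],[0,0,2],[0,0,3],[0,0,4],[0,0,5],[0,0,5.4],[0,0,5.4],[0,0,5.4]]' --hand '[0,0,0,0,0,0,0,0]'

```text
time: 18.92
tool_pos: [0.6129, 0.0054, 0.218]
tcp_rot: [2.061, 2.37, 0.0]
ft_force: [0.2, -0.6, 0.6]
gripper_width: 0.998
```

Call:
carry_out --dp '[[0,0,0],[0,0,0],[0,0,0]]' --delta_rot '[[0,0,0],[0,0,0],[0,0,0]]' --hand '[0,0,0]'

```text
time: 19.17
tool_pos: [0.6084, 0.0052, 0.2184]
tcp_rot: [-2.061, -2.368, 0.004]
ft_force: [-0.2, 0.4, 0.1]
gripper_width: 1.003
```

Run:
```python
from h import *
T=pose();np.save("T17.npy",T);print(T.round(4))
im=bot.snapshot("wrist")[:,:,::-1]
cv2.imwrite("pics/w17.png",im)
```

```text
[[-1.383e-01  9.904e-01 -3.600e-03  6.084e-01]
 [ 9.904e-01  1.383e-01 -4.000e-04  5.200e-03]
 [ 1.000e-04 -3.600e-03 -1.000e+00  2.184e-01]
 [ 0.000e+00  0.000e+00  0.000e+00  1.000e+00]]
```

View pics/w17.png

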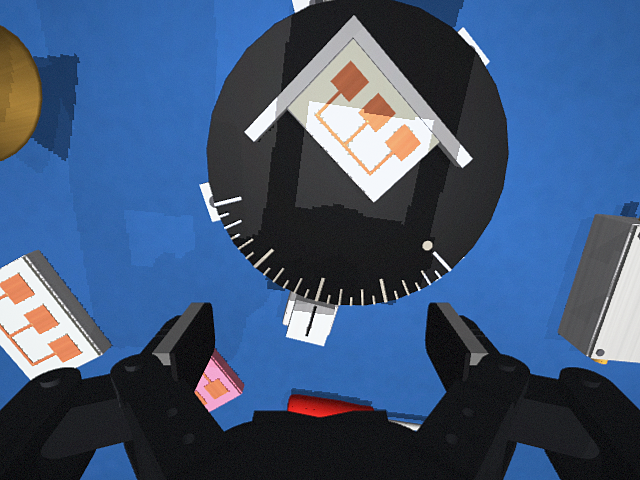

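Run:
```python
from h import *
a=cv2.imread("pics/w17.png")
cv2.imwrite("pics/w17a.png",cv2.resize(a[250:350,250:390],(784,560),interpolation=cv2.INTER_CUBIC))
cv2.imwrite("pics/w17b.png",cv2.resize(a[5:215,235:485],(700,588),interpolation=cv2.INTER_CUBIC))
```

```text
(no output)
```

View pics/w17a.png

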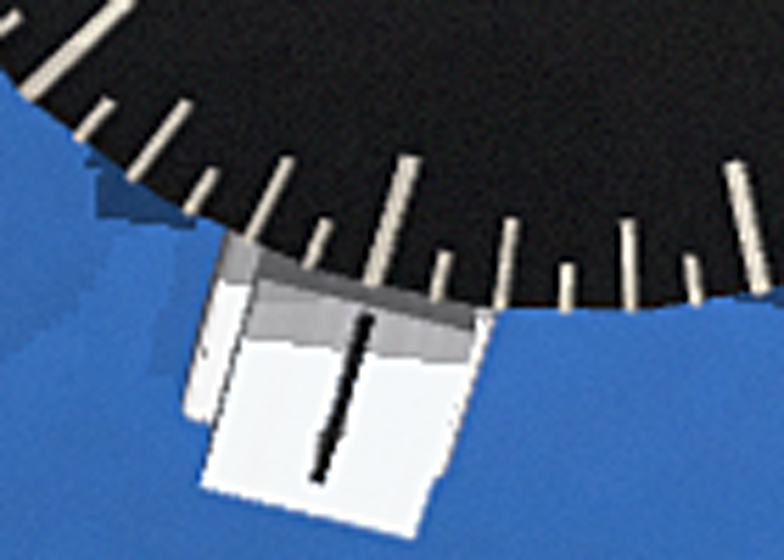

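View pics/w17b.png

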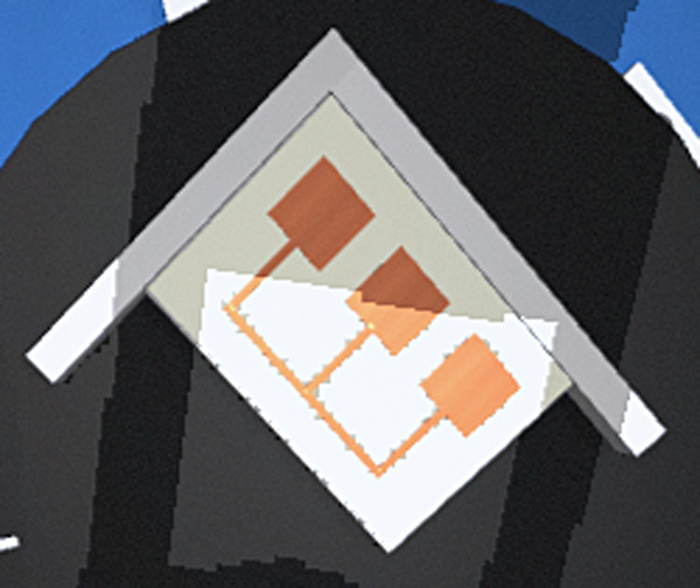

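Run:
```python
from h import *
T=np.load("T17.npy"); c=cam("wrist",T)
f=lambda l: toplane(c,np.array(l)/5.6+[250,250],.046)[:,:2]
t=f([(410,157),(373,285)]); i=f([(368,315),(318,480)]); n=f([(443,252),(436,300)]); m=f([(327,220),(310,265)])
u=(i[1]-i[0])/np.linalg.norm(i[1]-i[0]); k=np.array([-u[1],u[0]])
print("lateral mm of tick pts from index line",(t-i[0])@k*1e3)
# axis from w17 disc fit
P=toplane(c,[(207,150),(508,148),(350,305),(252,265),(455,262),(235,60),(480,60)],.046)[:,:2]
s=np.linalg.lstsq(np.c_[2*P,np.ones(len(P))],(P**2).sum(1),rcond=None)[0]; C=s[:2]; print(C,np.linalg.norm(P-C,axis=1))
for a in (C,CTR):
  yw=lambda q: np.degrees(np.arctan2(*(q-a)[::-1]))
  print([round(yw(q),2) for q in [*t,*i]], round(yw(n[1]),2),round(yw(m[1]),2))
print(bot.sense()['time'])
```

```text
lateral mm of tick pts from index line [-0.73326082 -0.52016891]
[0.55309551 0.02182232] [0.09842518 0.1001316  0.09985472 0.09963251 0.09841574 0.09995143
 0.0989046 ]
[np.float64(-7.29), np.float64(-7.24), np.float64(-6.98), np.float64(-7.12)] -2.32 -12.28
[np.float64(-8.56), np.float64(-8.27), np.float64(-7.96), np.float64(-7.9)] -3.31 -13.33
19.2167
```

The 60 line and the index agree to about 0.2°, and the board is flush on both walls. One scene check of the bystanders, then I'll hand it in.

Run:
```python
from h import *
im=bot.snapshot("scene")[:,:,::-1]; cv2.imwrite("pics/s18.png",im)
a=cv2.imread("pics/scene0.png")
for n,(x,y,w,h) in {"filter":(420,205,55,75),"driver":(298,300,110,35)}.items():
    print(n,np.abs(a[y:y+h,x:x+w].astype(int)-im[y:y+h,x:x+w]).mean().round(2))
print(bot.sense()['ft_force'].round(1)); bot.close_job()
```

```text
filter 0.84
driver 0.99
[-0.1 -0.4  0.3]
the job is handed in; nothing more can be done
```

View pics/s18.png

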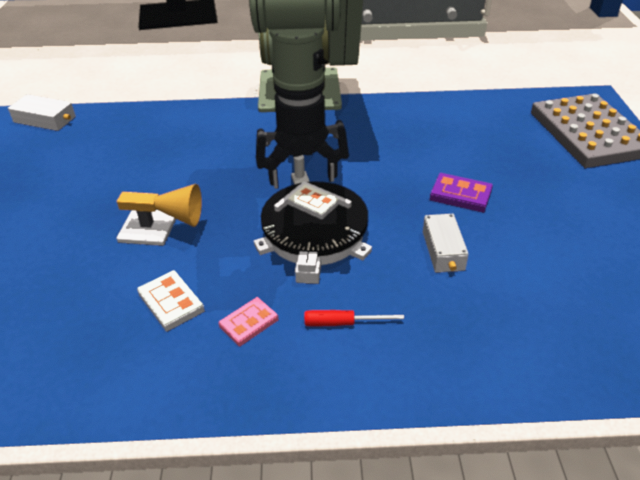

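The board is home in the corner of the stop and the table reads about 59.8°, handed in at about 19 s. I slid the board with the half-open fingers against the long wall, then the short wall, then the long wall again, with steady pushes of about 13, 11 and 13 N. Then I gripped the post, turned the disc about 38.5°, let go and moved clear.

- **Board:** the last close wrist picture shows it flush on both walls with no visible gap.
- **Dial:** the 60 line meets the index to about 0.2°. Using my earlier, less certain axis estimate, the difference is about 0.5°.
- **Bystanders:** the filter box and the screwdriver look unchanged in the before and after scene pictures.
- **Robot:** the gripper touches nothing; the wrist force is about zero.
- **Fingertip contact:** coming down for the third push, the fingertips briefly touched the disc with about 12 N. I saw no effect from it.

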